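# Set the toaster's browning wheel and start the toast

### The arm

A 6-joint arm with a two-finger parallel gripper is mounted at the origin on a cart in front of the work surface, level with it; the furniture and walls round the work are solid. World frame = base frame: x ahead of the robot, y to its left, z up, the work surface at z = 0. Lengths are in mm, angles in degrees, forces in N, time in s.
With the tool pointing down it reaches from about 350 to 850 mm from the base axis. Payload 8.1 kg.
Tool frame: the origin (TCP) lies midway between the tips of the shut fingers; the grasp point (between the pads) lies 19 mm behind it; x points along the fingers, y is the direction in which the jaws open and shut, and the axes are right-handed (so a half turn about x gives the same grasp; the last joint's range is limited). The gripper opens to 85 mm and grips with 20 to 120 N. Pads are 22 mm wide; open, the fingers measure 114 mm over their backs; the gripper's body (76 mm by 85 mm) begins 54 mm behind the grasp point. The pads swing forward as they close: fully open they stand 13 mm farther back than shut.
Start: joints at [-77.086, 7.471, 85.268, -0, 87.261, -4.893], TCP at [183.512, -571.252, 231.292] pointing down, gripper open.
Joint ranges: [-169.43, 169.43], [-51.17, 129.36], [1.28, 143.12], [-76.62, 256.62], [0, 156.53], [-152.29, 152.29]. Speed limits (degrees/s): [136.94, 136.94, 159.86, 180, 180, 180].

### API

Orientations are given as [roll, pitch, yaw] about the fixed x, y, z axes, in that order (R = Rz(yaw) Ry(pitch) Rx(roll)).
In Python, from bench import r gives the robot as it stands.
- The arm moves only by the tool move_arm, never from a script. Its argument "deltas" is a list of rows, each a list of 2 entries, a list of its own where there are three numbers: the shift along the tool's x, y, z in mm, then the turn about the tool's x in degrees. A call has 1 to 12 rows; each row is the pose to reach, as a shift and turn from the pose measured when the call began, along the tool's axes at that moment; what a row does not reach only later rows make up. A row lasts 1/8 s, in which the tool goes at most 62.5 mm and 10.7 degrees, less where a joint would pass 70% of its speed; a pose out of reach is approached as far as the arm can. A call with a gripper value outside its range is refused whole. "jaw" is the opening, from -1 (shut) to 1 (fully open), set as the call begins (left out, the last holds). The fingers move at their own pace and stop on an object; "squeeze" is the grip in N (left out, the last holds). Time passes only in rows, so rows that repeat a pose let the fingers close. It gives the time, the measured TCP pose, the force and the opening at its end, in the units of the state.
- r.sense(): the state, without advancing time (a new reading comes with each control period).
- r.snapshot(name): name is "side" or "top"; returns (picture, depth): 400x640x3 uint8, red, green, blue; 400x640 float32, mm along the optical axis (not along the pixel's ray), 0 where there is no reading.
- r.get_calibration(name): a dict with "fovy" (degrees; the focal length in pixels is half the picture's height over the tangent of half this angle, whatever the lens; pixels are square), "cx", "cy" (the principal point, pixels), "position" and "attitude" of the camera in the world. Camera axes: x right, y down, z forward; pixel columns grow to the right and rows downward; lengths in mm; the calibration is good to about 2 mm. A picture is of the moment at which its call begins. get_calibration takes no time and is no camera call.
- r.hand_in(): hands the job in, once; it reports no verdict.
The state is a dict: "time": time; "joint_pos": joint angles; "qd": joint speeds; "joint_efforts": joint torques, N m; "tool_pos": TCP position; "tcp_rot": TCP orientation; "ft_force": force on the tool from outside, world axes, zero at the start; "wrist_torque": the same for the moment, N m; "finger_gap": finger opening in mm.
Only numpy, scipy, OpenCV 4.12 (cv2) and the standard library are available. Lean on these libraries where they do the work, as an engineer would, in place of code of your own. Each camera call takes 0.05 s, during which the arm holds its last target. There are 200 camera calls.

### The job

Make the toast: with a fingertip, flick the toaster's browning thumbwheel round until its black pointer has clicked home at the fifth of the six studs (counted from the smallest, at the left; one short of the darkest), and only then push the lever down until it catches and the bread stays lowered. Leave the wheel at the fifth stud. Just touch and push: do not lift anything, shove the toaster along the worktop or disturb the things around it.

Things in the scene. Friction and masses are not known exactly. Their poses are not given: they have to be found in the camera images.
- toaster: two-slot toaster standing loose on rubber feet, 1.9 kg, steel sides and black ends, 270 mm long (x), 180 mm wide (y), 172 mm high; origin at the centre of its underside, +x towards its rear, z up. Its control face is the upright end at x = -135 mm and looks to -x, towards the robot
- wheel_axis (a point): upright axis (z) of the browning thumbwheel at the wheel's mid height, at (-117, -36, 118) mm in the toaster, 18 mm behind the control face; axes as the toaster's. The wheel lies flat, 14 mm thick, and stands out of a slot: hub of 24 mm radius, six lobes 60 deg apart, 7 mm wide, round tips at 38 mm radius (20 mm out of the face). Pushing a lobe sideways turns it
- pointer_tip (a point): tip of the pointer lobe (38 mm from the axis, mid height of the wheel): the lobe of the white wheel with a black fin on top and down its tip. It always stands out of the slot; behind it on the face, just above the slot, are six white studs growing in size from left to right as the robot sees them
- browning_wheel (a joint): turn in rad, 0 with the pointer at the first (leftmost, +y) stud, growing as the exposed rim moves right (-y); clicks at 0, 0.349, 0.698, 1.047, 1.396 (fifth), 1.745. Lobes stand at 50 deg - turn + 60 deg x n from straight out (-x) towards +y. A click is 20 deg, 13 mm at the tips, about 2 N; let go between two clicks it falls into the nearer
- lever_top (a point): middle of the upper side of the steel lever paddle, 36 mm wide (y), 32 mm out of the face (x, starts 4 mm off it), 10 mm thick; on the face's left part, 84 mm to the left (+y) of the wheel's axis and at 165 mm height when up
- lever (a joint): how far the lever is pushed down, in m: 0 up, 0.045 lowest. It is sprung upward, lightly (1 to 3 N) most of the way, then needs about 10 N to snap past a catch at 0.038 and stays down at about 0.043 when let go; let go earlier it comes back up. The bread goes down with it
- slice_left: loose slice of bread standing in the toaster's left slot, 110 x 16 x 94 mm, origin at the middle of its lower edge; its top stands 28 mm out of the slot at first
- slice_right: the same in the right slot
- plate: bystander: black plate, 232 mm, to the right of the toaster; origin at its underside
- mug: bystander: black mug, 104 mm high, front right
- teaspoon: bystander: steel teaspoon, 132 mm long, front right
- tin: bystander: tin, 75 mm wide, 58 mm high, front left
- glass: bystander: drinking glass, 92 mm high, front left

How it is judged:
By the outcome, as a careful person would: the job done as asked, in the order asked, and still so for the second after the job is handed in, with the robot touching nothing.
It also fails if it takes over 58 s, if anything falls off the work surface, if the arm or the gripper's body presses on something with over 40 N, if the wrist force passes 120 N, or if a joint passes its speed limit or range.

## Working session

There is one attempt and no reset: what is moved stays moved. The work goes in short steps, Python scripts to look and compute and a tool call to move; the robot and the scene stay as the last step left them, time stands still between calls to the robot, and variables do not carry over. Pictures are saved under pics/ and viewed, about 8 in all and at most 12, crops included, and the job is handed in when it is done.

Besides the shell and the picture viewer there is one more tool, called as name(argument=value, ...) on one line, values as JSON. move_arm: Moves the arm, as the interface text tells. Its arguments: {"type":"object","properties":{"deltas":{"type":"array","items":{"type":"array"}},"jaw":{"type":"number"},"squeeze":{"type":"number"}},"required":["deltas"]}

```bash
mkdir -p pics; ls; cat > h.py <<'E'
import numpy as np,cv2
from bench import r
from scipy.spatial.transform import Rotation as R
def snap(n,f):
    p,d=r.snapshot(n); cv2.imwrite(f'pics/{f}.png',p[:,:,::-1]); np.save(f'pics/{f}.npy',d); return p,d
E
python3 - <<'E'
from h import *
for n in('side','top'):
    print(n,r.get_calibration(n)); snap(n,n+'0')
print(r.sense())
E
```

```text
pics
side {'fovy': 44.632741130726615, 'cx': 312.8199386824265, 'cy': 198.97392619188767, 'position': array([-369.74520343,  499.73726781, 1015.20766961]), 'attitude': array([-131.93205418,    1.23554219, -119.0024506 ])}
top {'fovy': 54.898230288108195, 'cx': 320.64898944112946, 'cy': 199.0126432269527, 'position': array([ 345.68113617,   60.39184459, 1202.82030809]), 'attitude': array([-171.62050137,   -0.44905736,  -91.05074831])}
{'time': 0.1, 'joint_pos': array([-7.70855323e+01,  7.51112446e+00,  8.53235896e+01,  1.10592219e-03,
        8.72621928e+01, -4.89423823e+00]), 'qd': array([-0.07353952, -0.12951503, -0.16070231, -0.15564578, -0.0114943 ,
        0.06446424]), 'joint_efforts': array([ 1.42186524e-03, -5.70947957e+01, -5.01942766e+01, -3.82438275e-04,
        8.07077828e-03,  2.37107827e-05]), 'tool_pos': array([ 183.40776382, -570.75407622,  230.34048738]), 'tcp_rot': array([-95.5472818 ,  89.9030868 , 102.26137036]), 'ft_force': array([ 0.45307649,  0.39118063, -1.08560554]), 'wrist_torque': array([ 0.02293106,  0.01600793, -0.00530771]), 'finger_gap': 85.39122173951718}
```

View pics/side0.png

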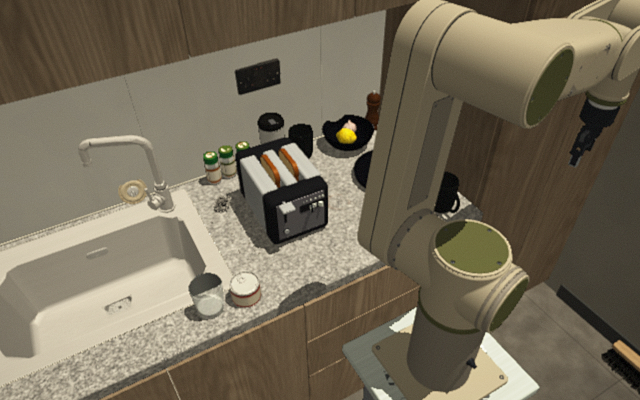

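View pics/top0.png

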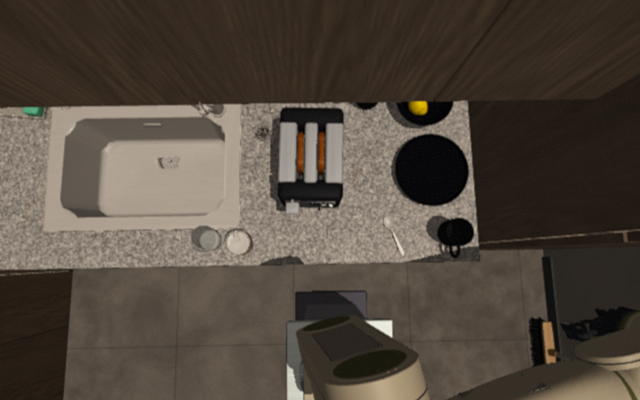

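Side: the toaster's control face is around (300,212), with the lever paddle near (285,200). Top: the toaster body spans cols 279-343 and rows 108-207, with the paddle at (292,207). Next I'll compute its pose and enlarge the face.

```bash
cat >> h.py <<'E'
def cam(n):
    c=r.get_calibration(n); return 200/np.tan(np.radians(c['fovy']/2)),c['cx'],c['cy'],np.array(c['position']),R.from_euler('xyz',c['attitude'],degrees=True).as_matrix()
def cloud(n,d):
    f,cx,cy,p,M=cam(n); v,u=np.mgrid[:400,:640]
    return np.stack([(u-cx)/f*d,(v-cy)/f*d,d],-1)@M.T+p
def onz(n,u,v,z):
    f,cx,cy,p,M=cam(n); w=M@[(u-cx)/f,(v-cy)/f,1]; return p+w*(z-p[2])/w[2]
def proj(n,X):
    f,cx,cy,p,M=cam(n); q=(np.asarray(X)-p)@M; return np.stack([cx+f*q[...,0]/q[...,2],cy+f*q[...,1]/q[...,2]],-1)
E
python3 - <<'E'
from h import *
for n in('top','side'):
    d=np.load(f'pics/{n}0.npy'); P=cloud(n,d)
    m=(P[...,2]>160)&(P[...,2]<180)&(d>0)&(abs(P[...,1]-90)<200)&(P[...,0]>380)&(P[...,0]<850)
    k,l,s,c=cv2.connectedComponentsWithStats(m.astype(np.uint8)); i=1+np.argmax(s[1:,4]); m=l==i
    q=P[m]; print(n,s[i],np.median(q[:,2]),cv2.minAreaRect(q[:,:2].astype(np.float32)),q.min(0),q.max(0))
    im=cv2.imread(f'pics/{n}0.png')
    a=im[190:215,275:350] if n=='top' else im[165:245,255:335]
    cv2.imwrite(f'pics/{n}c.png',cv2.resize(a,None,fx=7 if n=='side' else 8,fy=7 if n=='side' else 8,interpolation=cv2.INTER_CUBIC))
a=cv2.imread('pics/sidec.png');b=cv2.imread('pics/topc.png');b=cv2.resize(b,(560,187))
cv2.imwrite('pics/c0.png',np.vstack([a[:410],b]))
E
```

```text
top [ 278  108   65  107 5283] 172.5514834877256 ((608.8726196289062, 76.78573608398438), (177.45034790039062, 302.62066650390625), 88.49500274658203) [458.71589411 -15.49125955 160.02905489] [760.20670907 165.95492068 179.99191801]
side [ 235  137   93   77 3502] 173.15652481190625 ((610.5919799804688, 77.62872314453125), (179.0097198486328, 307.21783447265625), 88.38566589355469) [458.69663607 -14.64529766 160.01118546] [764.32098923 169.13847409 179.98443008]
```

View pics/c0.png

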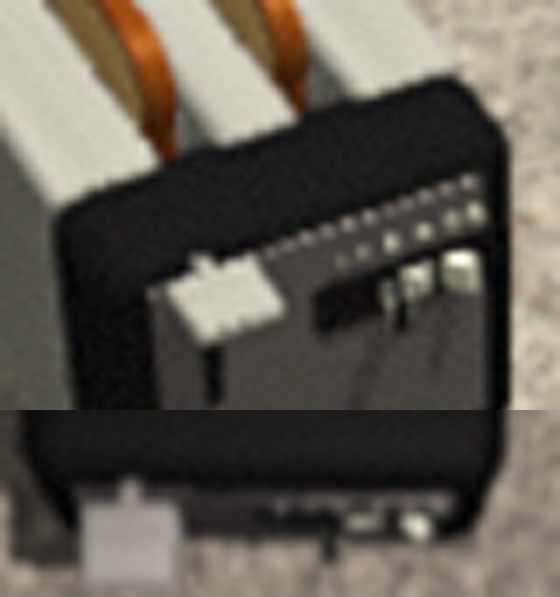

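```bash
python3 - <<'E'
from h import *
for n in('top','side'):
    d=np.load(f'pics/{n}0.npy'); P=cloud(n,d)
    m=(P[...,2]>160)&(P[...,2]<180)&(d>0)&(abs(P[...,1]-80)<200)&(P[...,0]>497)&(P[...,0]<850)
    k,l,s,c=cv2.connectedComponentsWithStats(m.astype(np.uint8)); i=1+np.argmax(s[1:,4]); q=P[l==i]
    print(n,cv2.minAreaRect(q[:,:2].astype(np.float32)))
    e=[(x,*np.percentile(q[abs(q[:,0]-x)<6][:,1],[1,99])) for x in range(520,720,20)]
    e=np.array(e); print(np.polyfit(e[:,0],e[:,1],1),np.polyfit(e[:,0],e[:,2],1), np.median(e[:,2]-e[:,1]))
    m=(P[...,2]>20)&(P[...,2]<100)&(d>0)&(abs(P[...,1]-80)<75)&(P[...,0]<520)&(P[...,0]>450)
    f=P[m]; print('face',len(f),np.polyfit(f[:,1],f[:,0],1) if len(f)>20 else '')
for n,pts in(('side',[(255+c/7,165+v/7) for c,v in[(390,295),(398,310),(415,275),(460,265),(320,310),(480,270)]]),('top',[(275+330/7.47,190+(545-410)/7.47),(275+362/7.47,190+112/7.47),(275+417/7.47,190+115/7.47),(292,207)])):
    d=np.load(f'pics/{n}0.npy'); P=cloud(n,d)
    for u,v in pts: print(n,round(u,1),round(v,1),onz(n,u,v,125).round(1),P[int(round(v)),int(round(u))].round(1))
E
```

```text
top ((627.923095703125, 76.28522491455078), (177.45034790039062, 264.5066223144531), 88.49500274658203)
[-0.03744103 12.03611268] [-3.34417664e-02  1.83551124e+02] 174.1015330022509
face 84 [3.12938709e-02 4.88911995e+02]
side ((630.0819091796875, 77.0794448852539), (179.0097198486328, 268.2225036621094), 88.38566589355469)
[-0.04172425 18.45223874] [-2.94036034e-02  1.83448499e+02] 172.4088526969606
face 947 [3.31641778e-02 4.91709007e+02]
side 310.7 207.1 [480.7  56.7 125. ] [480.   56.2 125.8]
side 311.9 209.3 [471.8  58.1 125. ] [477.2  54.8 120.1]
side 314.3 204.3 [485.7  42.9 125. ] [485.8  43.8 126.4]
side 320.7 202.9 [481.9  25.1 125. ] [485.4  22.3 120.5]
side 300.7 209.3 [486.8  83.9 125. ] [491.7  80.6 120.6]
side 323.6 203.6 [475.5  19.8 125. ] [496.1   6.8 101.1]
top 319.2 208.1 [478.5  53.7 125. ] [478.5  54.2 126.9]
top 323.5 205.0 [487.1  41.4 125. ] [487.1  42.7 125.2]
top 330.8 205.4 [485.6  20.6 125. ] [486.7  20.1 125.1]
top 292 207 [482.9 130.2 125. ] [477.9 127.7 164.3]
```

```bash
cat >> h.py <<'E'
def to(*X):
    s=r.sense(); M=R.from_euler('xyz',s['tcp_rot'],degrees=True).as_matrix()
    print(s['time'],s['tool_pos'].round(1),'F',s['ft_force'].round(1),s['finger_gap']); print(M.round(3))
    for x in X: print(x,'delta',(M.T@(np.array(x)-s['tool_pos'])).round(1))
E
python3 - <<'E'
from h import *
to((420,75,215),(469,75,215),(469,75,114))
print(onz('top',455,232,104),onz('top',238,242,58),onz('top',205,240,92))
E
```

```text
0.1 [ 183.4 -570.8  230.3] F [ 0.5  0.4 -1.1] 85.39122173951718
[[-0.     0.306 -0.952]
 [ 0.002 -0.952 -0.306]
 [-1.    -0.002 -0.   ]]
(420, 75, 215) delta [  16.3 -542.4 -422.7]
(469, 75, 215) delta [  16.3 -527.4 -469.4]
(469, 75, 114) delta [ 117.3 -527.3 -469.4]
[ 405.53204547 -333.18023558  104.        ] [390.07633514 294.62591602  58.        ] [396.16191306 382.10105039  92.        ]
```

move_arm(deltas=[[[5,-52,-48],-5],[[5,-104,-95],-10],[[5,-156,-143],-15],[[5,-208,-190],-20],[[5,-260,-238],-25],[[8,-300,-268],-27],[[8,-345,-298],-27],[[10,-390,-328],-27],[[12,-435,-355],-27],[[14,-480,-385],-27],[[16,-520,-410],-27],[[16,-542,-423],-27]], jaw=-1, squeeze=20)

```text
time: 1.6
tool_pos: [420.1, 77.0, 214.7]
tcp_rot: [-100.2, 89.9, 124.8]
ft_force: [0.2, -0.5, 0.1]
finger_gap: 0.0
```

```bash
python3 - <<'E'
from h import *
to((469,75,190),(469,75,114)); print(r.sense()['joint_pos'].round(0))
E
```

```text
1.6 [420.1  77.  214.7] F [ 0.2 -0.5  0.1] 0.04434897351979326
[[-0.001  0.706 -0.708]
 [ 0.002 -0.708 -0.706]
 [-1.    -0.002 -0.   ]]
(469, 75, 190) delta [ 24.7  36.  -33.2]
(469, 75, 114) delta [100.7  36.2 -33.2]
[  3. -20. 112.   0.  88.  48.]
```

move_arm(deltas=[[[30,0,0],0],[[60,0,0],0],[[90,0,0],0],[[101,0,0],0],[[101,12,-11],0],[[101,24,-22],0],[[101,36,-33],0],[[101,36,-33],0]])

```text
time: 2.6
tool_pos: [469.3, 74.8, 114.7]
tcp_rot: [-92.7, 89.9, 132.2]
ft_force: [-4.4, 0.3, 4.1]
finger_gap: 0.1
```

```bash
python3 - <<'E'
from h import *
to((469,70,114),(469,60,114),(469,50,114))
p,_=snap('side','s1'); q,_=snap('top','t1')
a=cv2.resize(p[150:230,260:360],None,fx=8,fy=8,interpolation=cv2.INTER_CUBIC)[:420]
b=cv2.resize(q[190:212,270:370],None,fx=8,fy=8,interpolation=cv2.INTER_CUBIC)
cv2.imwrite('pics/c1.png',np.vstack([a,b])[:,:,::-1])
E
```

```text
2.6 [469.3  74.8 114.7] F [-4.4  0.3  4.1] 0.14131940731788453
[[-0.002  0.706 -0.708]
 [ 0.002 -0.708 -0.706]
 [-1.    -0.002 -0.   ]]
(469, 70, 114) delta [0.7 3.2 3.7]
(469, 60, 114) delta [ 0.7 10.3 10.7]
(469, 50, 114) delta [ 0.7 17.4 17.8]
```

View pics/c1.png

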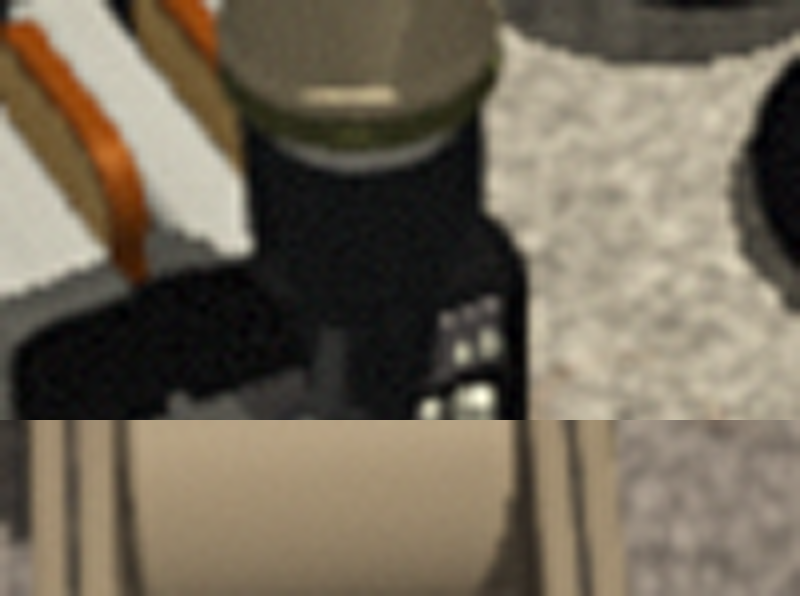

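The side view shows the finger left of the wheel. The white lobe at about (319,200) is unchanged. The arm blocks the top view. The force reading may be settling or contact, so I'll re-read it.

```bash
python3 - <<'E'
from h import *
to()
E
```

```text
2.7 [469.2  74.9 114.7] F [-2.4 -0.   5.5] 0.07187501685832626
[[-0.001  0.706 -0.708]
 [ 0.002 -0.708 -0.706]
 [-1.    -0.002 -0.001]]
```

move_arm(deltas=[[[0,-3,3],0],[[0,-3,3],0],[[0,-3,3],0]])

```text
time: 3.08
tool_pos: [465.0, 74.9, 114.8]
tcp_rot: [-119.8, 89.9, 105.1]
ft_force: [-0.4, 0.3, -0.9]
finger_gap: 0.1
```

move_arm(deltas=[[[0,3.5,3.5],0],[[0,7,7],0],[[0,10.5,10.5],0],[[0,14,14],0],[[0,17,17],0],[[0,17,17],0]])

```text
time: 3.82
tool_pos: [465.0, 50.6, 114.7]
tcp_rot: [-119.5, 89.9, 105.4]
ft_force: [-0.6, 0.1, -0.6]
finger_gap: -0.3
```

```bash
python3 - <<'E'
from h import *
to()
p,_=snap('side','s2')
cv2.imwrite('pics/c2.png',cv2.resize(p[170:230,280:350],None,fx=8,fy=8,interpolation=cv2.INTER_CUBIC)[:,:,::-1])
E
```

```text
3.825 [465.   50.6 114.7] F [-0.6  0.1 -0.6] -0.2610604120219936
[[-0.001  0.706 -0.708]
 [ 0.002 -0.708 -0.706]
 [-1.    -0.002 -0.001]]
```

View pics/c2.png

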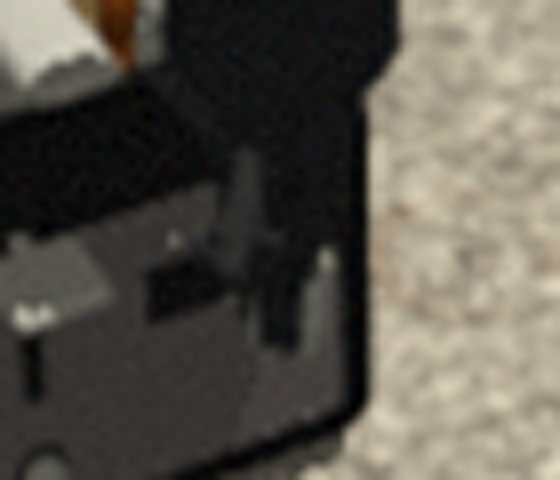

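move_arm(deltas=[[[0,2,2],0],[[0,4,4],0],[[0,6,6],0],[[0,7.5,7.5],0],[[0,7.5,7.5],0]])

```text
time: 4.5
tool_pos: [464.9, 40.0, 114.7]
tcp_rot: [-120.9, 89.9, 104.0]
ft_force: [-0.4, 0.1, -0.4]
finger_gap: 0.2
```

move_arm(deltas=[[[0,-6,0],0],[[0,-20,12],0],[[0,-40,32],0],[[0,-60,50],0],[[0,-80,70],0],[[-30,-100,90],0],[[-60,-100,90],0],[[-90,-100,90],0],[[-90,-100,90],0]])

```text
time: 5.62
tool_pos: [331.9, 47.3, 207.4]
tcp_rot: [158.6, 89.7, 23.5]
ft_force: [0.3, 0.8, 0.4]
finger_gap: 0.1
```

```bash
python3 - <<'E'
from h import *
to()
p,_=snap('side','s3'); q,_=snap('top','t3')
a=cv2.resize(p[180:235,270:340],None,fx=8,fy=8,interpolation=cv2.INTER_CUBIC)[:400]
b=cv2.resize(q[192:214,280:350],None,fx=8,fy=8,interpolation=cv2.INTER_CUBIC)
cv2.imwrite('pics/c3.png',np.vstack([a,b])[:,:,::-1])
E
```

```text
5.625 [331.9  47.3 207.4] F [0.3 0.8 0.4] 0.1147842892004701
[[ 0.005  0.706 -0.708]
 [ 0.002 -0.708 -0.706]
 [-1.     0.002 -0.005]]
```

View pics/c3.png

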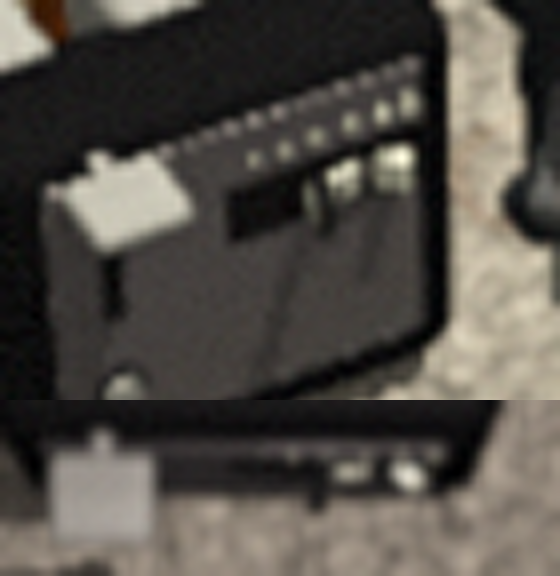

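Both views still show the pointer in place, near top (319.7,204.5), so the finger passed just in front of the tip. I'll measure the real finger shape from the depth.

```bash
python3 - <<'E'
from h import *
T=np.array([465,50.6,114.7]); P=cloud('side',np.load('pics/s2.npy')); 
Q=cloud('side',np.load('pics/s3.npy'))
new=(np.abs(P-Q).max(-1)>8)
T3=np.array([331.9,47.3,207.4])
for nm,A,t,m in(('s2',P,T,new),('s3',Q,T3,np.ones_like(new))):
    q=(A-t)[m]; q=q[(abs(q[:,0])<75)&(abs(q[:,1])<75)]
    for z in range(-5,130,10):
        s=q[(q[:,2]>=z)&(q[:,2]<z+10)]
        if len(s)>3: print(nm,z,len(s),'u(+x-y)',np.percentile((s[:,0]-s[:,1])/2**.5,[3,97]).round(0),'v(x+y)',np.percentile((s[:,0]+s[:,1])/2**.5,[3,97]).round(0),'x',np.percentile(s[:,0],[3,97]).round(0),'y',np.percentile(s[:,1],[3,97]).round(0))
E
```

```text
s2 -5 5 u(+x-y) [-16.  -2.] v(x+y) [ 0. 63.] x [-4. 34.] y [ 4. 55.]
s2 5 17 u(+x-y) [-12.   2.] v(x+y) [-9. 11.] x [-12.   5.] y [-8. 12.]
s2 15 25 u(+x-y) [-14.   4.] v(x+y) [-10.  20.] x [-12.  15.] y [-6. 16.]
s2 25 16 u(+x-y) [-14.   1.] v(x+y) [-10.   5.] x [-12.  -5.] y [-7. 14.]
s2 35 6 u(+x-y) [-12.   8.] v(x+y) [-12.  -9.] x [-16.  -2.] y [-13.   1.]
s2 45 25 u(+x-y) [-31.  21.] v(x+y) [-12.  19.] x [-28.  16.] y [-23.  26.]
s2 55 19 u(+x-y) [-40.  38.] v(x+y) [-12.  10.] x [-35.  19.] y [-34.  33.]
s2 65 44 u(+x-y) [-48.  37.] v(x+y) [-16.  16.] x [-40.  19.] y [-34.  37.]
s2 75 33 u(+x-y) [-58.  11.] v(x+y) [-16.  16.] x [-47.  -1.] y [-19.  45.]
s2 85 63 u(+x-y) [-61.   9.] v(x+y) [-16.  13.] x [-48.  -3.] y [-15.  49.]
s2 95 75 u(+x-y) [-59.   8.] v(x+y) [-18.  17.] x [-46.   1.] y [-18.  43.]
s2 105 51 u(+x-y) [-42.  -9.] v(x+y) [-18.  14.] x [-33.  -6.] y [-4. 34.]
s2 115 34 u(+x-y) [-40. -29.] v(x+y) [-9. 10.] x [-32. -19.] y [14. 33.]
s2 125 51 u(+x-y) [-38.  -6.] v(x+y) [-35.  28.] x [-36.   3.] y [-20.  37.]
s3 5 27 u(+x-y) [-13.   5.] v(x+y) [-10.  13.] x [-12.   6.] y [-10.  13.]
s3 15 32 u(+x-y) [-15.   3.] v(x+y) [-10.  12.] x [-13.   4.] y [-9. 14.]
s3 25 21 u(+x-y) [-15.   3.] v(x+y) [-10.   7.] x [-12.  -4.] y [-9. 14.]
s3 45 19 u(+x-y) [-34.   2.] v(x+y) [-12.  11.] x [-29.  -4.] y [-10.  31.]
s3 55 21 u(+x-y) [-42.  -3.] v(x+y) [-13.  13.] x [-36.   0.] y [-6. 33.]
s3 65 49 u(+x-y) [-49.   8.] v(x+y) [-16.  17.] x [-39.   1.] y [-16.  40.]
s3 75 37 u(+x-y) [-56.  11.] v(x+y) [-16.  17.] x [-43.   1.] y [-19.  46.]
s3 85 89 u(+x-y) [-61.   7.] v(x+y) [-16.  17.] x [-49.  -0.] y [-15.  49.]
s3 95 81 u(+x-y) [-60.   7.] v(x+y) [-18.  19.] x [-47.   1.] y [-16.  45.]
s3 105 73 u(+x-y) [-42. -11.] v(x+y) [-18.  19.] x [-33.   3.] y [-3. 35.]
s3 115 43 u(+x-y) [-40. -28.] v(x+y) [-10.  11.] x [-32. -15.] y [13. 33.]
s3 125 63 u(+x-y) [-38. -14.] v(x+y) [-33.  24.] x [-36.  -3.] y [-13.  37.]
```

```bash
cat > pose.py <<'E'
from h import *
import sys
for k in sys.argv[1:]:
    n={'s':'side','t':'top'}[k[0]]; d=np.load(f'pics/{k}.npy'); P=cloud(n,d)
    m=(P[...,2]>160)&(P[...,2]<180)&(d>0)&(abs(P[...,1]-80)<120)&(P[...,0]>505)&(P[...,0]<850)
    kk,l,s,c=cv2.connectedComponentsWithStats(m.astype(np.uint8)); q=P[l==1+np.argmax(s[1:,4])]
    print(k,'xmax',np.percentile(q[:,0],[98]).round(1),'y',np.percentile(q[:,1],[2,50,98]).round(1),end=' ')
    m=(P[...,2]>20)&(P[...,2]<100)&(d>0)&(abs(P[...,1]-77)<75)&(P[...,0]<530)&(P[...,0]>450); f=P[m]
    a=np.polyfit(f[:,1],f[:,0],1); print('face x at y=77',(a[0]*77+a[1]).round(1),'slope',a[0].round(4),end=' ')
    m=(P[...,2]>155)&(P[...,2]<172)&(d>0)&(abs(P[...,1]-128)<30)&(P[...,0]<495)&(P[...,0]>445); f=P[m]
    if len(f): print('paddle',f.mean(0).round(1),len(f))
    else: print()
E
python3 pose.py side0 s1 s2 s3 top0 t3
```

```text
side0 xmax [751.3] y [ -5.7  85.  165.1] face x at y=77 494.3 slope 0.0289 paddle [474.1 130.1 164.8] 140
s1 xmax [763.3] y [ 15.9 117.1 165.4] face x at y=77 505.2 slope 0.0165 paddle [480.  128.7 164.8] 117
s2 xmax [761.8] y [  0.9 104.3 165.2] face x at y=77 505.1 slope 0.0181 paddle [480.7 129.6 164.9] 109
s3 xmax [759.8] y [ -5.5  84.  164.8] face x at y=77 505.1 slope 0.0188 paddle [480.9 129.9 164.6] 111
top0 xmax [752.8] y [ -9.8  75.4 161.6] face x at y=77 491.3 slope 0.026 paddle [476.5 126.4 163.7] 177
t3 xmax [763.4] y [ -9.7  76.2 161.6] face x at y=77 502.1 slope 0.0173 paddle [482.  127.5 165. ] 129
```

The toaster slid about 11 mm to +x. The linkage above the closed fingers (±40 mm along the jaw) touched its top edge during my 45° approach. I won't shove it again: I'll turn the jaw along y so the linkage clears, and push with one finger of the part-open gripper.

move_arm(deltas=[[[0,16,-12],9],[[0,32,-25],18],[[0,48,-38],27],[[0,64,-50],36],[[0,64,-50],46],[[0,64,-50],46],[[0,64,-50],46]], jaw=0.3)

```text
time: 6.6
tool_pos: [410.5, 37.3, 203.6]
tcp_rot: [-49.6, 89.8, 129.6]
ft_force: [-0.3, 0.1, 0.5]
finger_gap: 55.8
```

```bash
python3 - <<'E'
from h import *
to((440,37,200),(440,37,112),(484,37,112))
t=r.sense()['tool_pos']; p,d=snap('side','s4'); q=(cloud('side',d)-t)[d>0]; q=q[(abs(q[:,0])<60)&(abs(q[:,1])<75)]
for z in range(-15,100,5):
    s=q[(q[:,2]>=z)&(q[:,2]<z+5)]
    if len(s)>3: print(z,len(s),'x',np.percentile(s[:,0],[3,97]).round(0),'y',np.percentile(s[:,1],[3,97]).round(0), 'left',np.percentile(s[s[:,1]>5][:,1],[4,96]).round(0) if (s[:,1]>5).any() else '')
print(onz('top',319.75,205.7,125),onz('top',330.9,201.5,125))
E
```

```text
6.6 [410.5  37.3 203.6] F [-0.3  0.1  0.5] 55.8053838506306
[[-0.002 -0.015 -1.   ]
 [ 0.002 -1.     0.015]
 [-1.    -0.002  0.002]]
(440, 37, 200) delta [  3.5  -0.1 -29.5]
(440, 37, 112) delta [ 91.5   0.1 -29.6]
(484, 37, 112) delta [ 91.4  -0.6 -73.6]
5 7 x [-8. 11.] y [-29.  37.] left [30. 38.]
10 19 x [-10.   3.] y [-37.  37.] left [28. 38.]
15 29 x [-11.   7.] y [-34.  41.] left [28. 41.]
20 21 x [-10.   9.] y [-39.  41.] left [29. 41.]
25 30 x [-12.   9.] y [-39.  42.] left [28. 42.]
30 25 x [-10.   9.] y [-40.  42.] left [27. 42.]
35 25 x [-11.  10.] y [-33.  41.] left [28. 41.]
40 20 x [-11.   9.] y [-32.  37.] left [32. 38.]
45 24 x [-12.  11.] y [-40.  44.] left [32. 44.]
50 40 x [-13.   7.] y [-53.  56.] left [30. 57.]
55 80 x [-12.  13.] y [-53.  59.] left [30. 59.]
60 61 x [-12.  11.] y [-58.  61.] left [26. 61.]
65 46 x [-13.  15.] y [-60.  61.] left [30. 62.]
70 72 x [-16.  17.] y [-57.  61.] left [20. 61.]
75 68 x [-16.  17.] y [-61.  63.] left [ 7. 64.]
80 57 x [-16.  15.] y [-60.  64.] left [15. 64.]
85 62 x [-17.  -1.] y [-63.  65.] left [14. 65.]
90 56 x [-17.   5.] y [-62.  66.] left [12. 66.]
95 75 x [-18.   1.] y [-57.  67.] left [12. 67.]
[485.2382341   51.92092393 125.        ] [496.66321028  20.18305529 125.        ]
```

move_arm(deltas=[[[30,0,-20],0],[[60,0,-30],0],[[90,0,-35],0],[[95.5,0,-40],0],[[95.5,0,-55],0],[[95.5,-0.5,-64],0],[[95.5,-0.5,-70.5],0],[[95.5,-0.5,-70.5],0],[[95.5,-0.5,-70.5],0]])

```text
time: 7.78
tool_pos: [480.8, 37.0, 108.3]
tcp_rot: [-56.6, 89.9, 122.5]
ft_force: [-1.2, 0.2, 0.4]
finger_gap: 55.5
```

move_arm(deltas=[[[0,5,0],0],[[0,10,0],0],[[0,13,0],0],[[0,16,0],0],[[0,19,0],0],[[0,19,0],0]])

```text
time: 8.52
tool_pos: [480.8, 17.5, 108.4]
tcp_rot: [-61.4, 89.9, 117.7]
ft_force: [0.2, 0.6, 0.5]
finger_gap: 55.6
```

move_arm(deltas=[[[0,3,0],0],[[0,6,0],0],[[0,9,0],0],[[0,12,0],0],[[0,12,0],0]])

```text
time: 9.15
tool_pos: [480.5, 4.9, 108.4]
tcp_rot: [-45.5, 89.9, 133.6]
ft_force: [0.1, 0.3, 0.8]
finger_gap: 55.4
```

move_arm(deltas=[[[0,-4,0],0],[[0,-4,10],0],[[0,-4,30],0],[[0,-4,60],0],[[-30,-4,90],0],[[-60,-4,120],0],[[-90,-4,130],0],[[-90,-4,130],0]], jaw=0.3)

```text
time: 10.15
tool_pos: [351.4, 10.9, 201.0]
tcp_rot: [-175.5, 89.7, 3.6]
ft_force: [0.7, -0.3, -0.1]
finger_gap: 55.8
```

```bash
python3 - <<'E'
from h import *
p,_=snap('side','s5'); q,_=snap('top','t5')
a=cv2.resize(p[180:235,270:340],None,fx=8,fy=8,interpolation=cv2.INTER_CUBIC)[:400]
b=cv2.resize(q[192:214,280:350],None,fx=8,fy=8,interpolation=cv2.INTER_CUBIC)
cv2.imwrite('pics/c5.png',np.vstack([a,b])[:,:,::-1])
to()
E
python3 pose.py s5 t5
```

```text
10.25 [350.6  11.  198.3] F [ 0.3 -0.1 -0.1] 55.65364179565013
[[-0.    -0.016 -1.   ]
 [ 0.001 -1.     0.016]
 [-1.    -0.001  0.   ]]
s5 xmax [760.1] y [ -5.2  83.7 164.8] face x at y=77 505.2 slope 0.0197 paddle [481.  129.5 165. ] 111
t5 xmax [763.4] y [ -9.8  76.  161.6] face x at y=77 502.1 slope 0.0158 paddle [481.9 127.3 164.8] 128
```

View pics/c5.png

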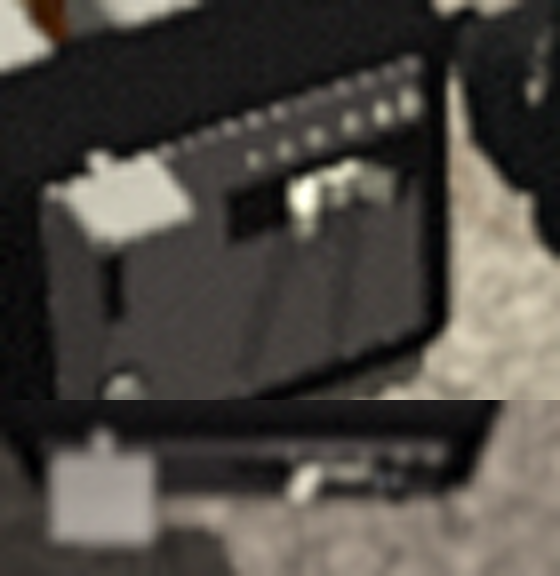

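Side: a white lobe is now out at the left, around (307.5,205), and the dark fin is at the right, around (319,203). Top: white lobe tip at about (317.5,203), fin at about (329.5,203). The toaster is unmoved since the last look. I'll check the angle numerically.

```bash
python3 - <<'E'
from h import *
ax=np.array([521,44])
for y in (-1.1,):
  for a in (30,10,-10,-30,-50):
    t=np.radians(a+1.1); X=np.array([521-38*np.cos(t),44+38*np.sin(t),125]); print(a,X.round(0),'top',proj('top',X).round(1),((proj('top',X)-[280,192])*8+[0,400]).round(0),'side',((proj('side',X)-[270,180])*8).round(0))
d=np.load('pics/t5.npy');P=cloud('top',d)
m=(P[...,2]>110)&(P[...,2]<132)&(P[...,0]>470)&(P[...,0]<502)&(P[...,1]>-10)&(P[...,1]<90)&(d>0)
v,u=np.nonzero(m)
im=cv2.imread('pics/t5.png')
for i in np.argsort(u): print(u[i],v[i],P[v[i],u[i]].round(0),im[v[i],u[i]])
E
```

```text
30 [488.  64. 125.] top [315.6 204.6] [285. 501.] side [297. 211.]
10 [484.  51. 125.] top [320.  206.2] [320. 514.] side [335. 206.]
-10 [483.  38. 125.] top [324.7 206.2] [357. 514.] side [370. 193.]
-30 [488.  26. 125.] top [329.  204.7] [392. 501.] side [396. 173.]
-50 [496.  15. 125.] top [332.6 201.7] [421. 478.] side [410. 149.]
309 200 [501.  82. 129.] [26 26 27]
311 200 [501.  76. 132.] [21 23 24]
311 201 [501.  77. 112.] [27 27 29]
312 200 [501.  73. 131.] [19 22 21]
313 201 [501.  71. 113.] [23 21 22]
314 200 [501.  68. 129.] [15 13 15]
315 200 [501.  65. 129.] [13 16 16]
316 200 [501.  62. 129.] [45 50 52]
316 201 [501.  62. 112.] [73 81 86]
316 203 [493.  62. 123.] [144 160 166]
316 205 [489.  62. 113.] [110 121 130]
316 204 [490.  62. 125.] [130 145 152]
317 202 [496.  60. 124.] [184 202 210]
317 201 [499.  59. 124.] [155 173 180]
317 200 [501.  59. 132.] [ 98 110 115]
317 203 [493.  60. 126.] [185 202 211]
317 204 [490.  60. 128.] [152 168 175]
317 205 [489.  60. 115.] [110 123 132]
318 202 [496.  57. 125.] [188 207 214]
318 201 [498.  57. 128.] [189 208 214]
318 200 [
[... 1030 characters left out ...]
114.] [111 121 132]
329 204 [489.  26. 129.] [47 51 56]
329 203 [492.  26. 127.] [36 36 37]
329 201 [499.  25. 117.] [66 67 68]
329 202 [495.  26. 130.] [68 68 70]
329 205 [487.  26. 125.] [ 99 110 119]
329 200 [500.  26. 129.] [40 42 44]
330 204 [489.  23. 127.] [60 67 71]
330 201 [500.  22. 113.] [44 44 46]
330 205 [488.  23. 113.] [102 113 123]
332 200 [500.  17. 131.] [22 24 25]
332 201 [500.  16. 111.] [26 24 27]
333 201 [499.  14. 115.] [25 27 29]
333 200 [500.  14. 130.] [30 35 35]
334 201 [500.  11. 112.] [22 20 23]
335 201 [500.   8. 113.] [10  9  8]
335 200 [500.   9. 130.] [16 20 21]
336 200 [500.   6. 131.] [7 6 8]
336 201 [500.   5. 111.] [7 7 5]
337 200 [500.   3. 130.] [6 3 1]
```

The white lobe tip is measured at (489,62) and the fin tip at (488,26). The fifth stud predicts (488,64) and (488,26), so the wheel is home. Next is the lever.

move_arm(deltas=[[[0,-30,-20],0],[[0,-60,-40],0],[[0,-90,-60],0],[[0,-119,-80],0],[[0,-119,-100],0],[[0,-119,-115],0],[[5,-119,-123],0],[[10,-119,-123],0],[[20,-119,-123],0],[[27,-119,-123],0],[[27,-119,-123],0]], jaw=-1, squeeze=20)

```text
time: 11.62
tool_pos: [474.7, 127.9, 170.4]
tcp_rot: [-21.5, 89.9, 157.6]
ft_force: [-0.0, -0.4, -0.8]
finger_gap: -0.0
```

move_arm(deltas=[[[5,0,0],0],[[10,0,0],0],[[15,0,0],0],[[20,0,0],0],[[25,0,0],0],[[30,0,0],0],[[34,0,0],0],[[38,0,0],0],[[40,0,0],0],[[40,0,0],0]])

```text
time: 12.88
tool_pos: [474.8, 128.0, 130.9]
tcp_rot: [-25.4, 89.9, 153.6]
ft_force: [-0.8, -1.0, 5.2]
finger_gap: -0.3
```

move_arm(deltas=[[[2,0,0],0],[[4,0,0],0],[[6,0,0],0],[[8,0,0],0],[[9.5,0,0],0],[[9.5,0,0],0]])

```text
time: 13.62
tool_pos: [474.7, 128.0, 121.2]
tcp_rot: [-20.5, 89.9, 158.5]
ft_force: [0.9, -0.4, 2.6]
finger_gap: 0.4
```

move_arm(deltas=[[[1,0,0],0],[[1.5,0,0],0],[[1.5,0,0],0]])

```text
time: 14.0
tool_pos: [474.7, 128.0, 120.0]
tcp_rot: [-21.7, 89.9, 157.4]
ft_force: [0.5, -0.9, 4.9]
finger_gap: 0.0
```

move_arm(deltas=[[[-5,0,0],0],[[-15,0,0],0],[[-35,0,0],0],[[-60,0,0],0],[[-90,0,20],0],[[-100,0,60],0],[[-100,30,100],0],[[-100,70,120],0],[[-100,110,120],0],[[-100,150,120],0],[[-100,190,120],0],[[-100,190,120],0]])

```text
time: 15.5
tool_pos: [351.5, -62.2, 220.5]
tcp_rot: [2.7, 89.9, -178.5]
ft_force: [0.3, 0.7, -0.5]
finger_gap: -0.3
```

```bash
python3 - <<'E'
from h import *
p,d=snap('side','s6'); q,_=snap('top','t6')
a=cv2.resize(p[175:235,260:340],None,fx=7,fy=7,interpolation=cv2.INTER_CUBIC)
b=cv2.resize(q[192:214,275:355],None,fx=7,fy=7,interpolation=cv2.INTER_CUBIC)
cv2.imwrite('pics/c6.png',np.vstack([a,b])[:,:,::-1])
to()
P=cloud('side',d); m=(d>0)&(P[...,0]<498)&(P[...,0]>460)&(abs(P[...,1]-128)<22)&(P[...,2]>90); print('paddle z',np.percentile(P[m][:,2],[10,50,90]).round(1))
E
python3 pose.py s6 t6
```

```text
15.6 [351.7 -60.1 220.3] F [-0.8  0.8  0.3] -0.1423537855506513
[[-0.001 -0.018 -1.   ]
 [ 0.001 -1.     0.018]
 [-1.    -0.001  0.001]]
paddle z [118.5 122.5 124.8]
s6 xmax [760.9] y [ -5.2  83.3 164.6] face x at y=77 505.1 slope 0.0162 
t6 xmax [762.9] y [ -9.5  76.2 161.6] face x at y=77 502.2 slope 0.0203
```

View pics/c6.png

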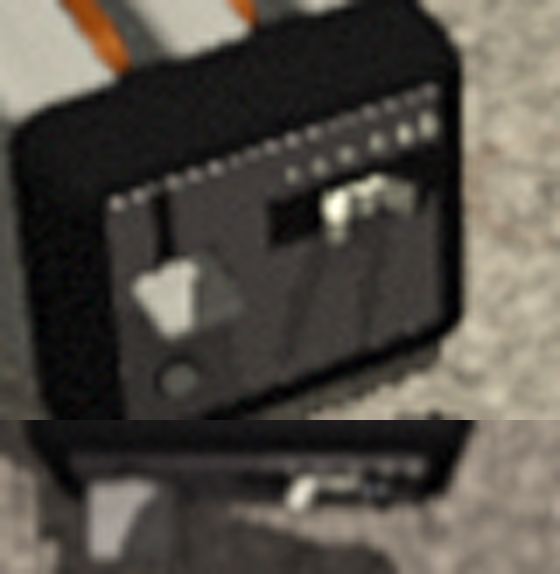

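The lever paddle is latched at z ≈ 122, which is 43 mm down, and the wheel is unchanged. The toaster still stands about 11 mm back from where it was. I'll see whether there is room behind it to ease it home.

```bash
python3 - <<'E'
from h import *
P=cloud('side',np.load('pics/s6.npy')); T=cloud('top',np.load('pics/t6.npy'))
A=np.vstack([P.reshape(-1,3),T.reshape(-1,3)])
for y in range(-60,220,20):
  s=A[(abs(A[:,1]-y)<10)&(A[:,0]>779)&(A[:,0]<1100)&(A[:,2]<900)]
  print(y,[(z,np.percentile(s[(abs(s[:,2]-z)<25)][:,0],3).round(0)) for z in (5,50,100,150,200,300,400,500,600,700) if (abs(s[:,2]-z)<25).sum()>4])
E
```

```text
-60 [(5, np.float64(782.0)), (100, np.float64(829.0)), (150, np.float64(908.0)), (200, np.float64(910.0)), (300, np.float64(900.0)), (400, np.float64(910.0))]
-40 [(5, np.float64(781.0)), (100, np.float64(836.0)), (150, np.float64(835.0)), (200, np.float64(910.0)), (300, np.float64(899.0)), (400, np.float64(909.0))]
-20 [(5, np.float64(780.0)), (100, np.float64(832.0)), (150, np.float64(828.0)), (200, np.float64(909.0)), (300, np.float64(900.0)), (400, np.float64(909.0))]
0 [(5, np.float64(836.0)), (150, np.float64(828.0)), (200, np.float64(909.0)), (300, np.float64(900.0)), (400, np.float64(909.0))]
20 [(5, np.float64(836.0)), (50, np.float64(911.0)), (100, np.float64(839.0)), (150, np.float64(835.0)), (200, np.float64(909.0)), (300, np.float64(897.0)), (400, np.float64(910.0))]
40 [(5, np.float64(837.0)), (50, np.float64(908.0)), (100, np.float64(862.0)), (150, np.float64(861.0)), (200, np.float64(909.0)), (300, np.float64(899.0)), (400, np.float64(910.0))]
60 [(50, np.float64(914.0)), (100, np.float64(910.0)), (150, np.float64(909.0)), (200, np.float64(910.0)), (300, np.float64(90
[... 497 characters left out ...]
p.float64(853.0)), (100, np.float64(854.0)), (150, np.float64(908.0)), (200, np.float64(909.0)), (300, np.float64(909.0)), (400, np.float64(910.0))]
160 [(5, np.float64(785.0)), (50, np.float64(851.0)), (100, np.float64(854.0)), (150, np.float64(908.0)), (200, np.float64(910.0)), (300, np.float64(909.0)), (400, np.float64(909.0))]
180 [(5, np.float64(782.0)), (50, np.float64(854.0)), (100, np.float64(858.0)), (150, np.float64(907.0)), (200, np.float64(910.0)), (300, np.float64(909.0)), (400, np.float64(909.0))]
200 [(5, np.float64(784.0)), (50, np.float64(845.0)), (100, np.float64(847.0)), (150, np.float64(910.0)), (200, np.float64(910.0)), (300, np.float64(910.0)), (400, np.float64(909.0))]
```

There is room behind it, but pushing it back would be a deliberate shove, which the task forbids, and it would mean working blind under the wall cabinet. I'm leaving it and handing in.

```bash
python3 -c "
from bench import r
print(r.hand_in(), r.sense()['time'])"
```

```text
the job is handed in; nothing more can be done
the job is handed in; nothing more can be done
```

The toast is made as asked, but I shoved the toaster about 11 mm away from the robot along the way, which the task forbade. I handed in at about 16 s.

- **Wheel:** it began at the third stud. I pushed the pointer lobe two clicks to the right with one finger of the part-open gripper. After letting go, the black fin's tip measured (488, 26) mm and the neighbouring lobe's (489, 62). The fifth stud predicts (488, 26) and (488, 64), and the last picture shows it still there.
- **Lever:** I pushed it down after the wheel was set. With the arm clear, the paddle stayed at about z = 122 mm, which is 43 mm down and so past the catch. I did not measure the bread's height separately.
- **Toaster moved (failed):** on the first approach the linkage above the closed fingers caught its top edge. That slid it about 11 mm to +x and turned it by under 1°. My first wheel push then missed because the toaster had moved. It did not move again after that.
- **Not put back:** I left the toaster where it was, because pushing it back would have been another shove, partly out of sight under the wall cabinet.
- **Forces and surroundings:** the largest force I read was about 6 N, though I only read it between moves. The paths kept clear of the mug, tin, glass, spoon and plate; I did not re-measure their positions.

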